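# Load the reagent tray in order of bottle size

## Task

Load the reagent tray for today's run: stand each of the four reagent bottles in its own well, so that the row runs in order of size from the biggest bottle in the widest well to the smallest bottle in the narrowest. Every bottle must stand right down on the floor of its well. Keep the bottles upright throughout, and leave the white specimen cup and the roll of tape where they are.

Things in the scene. Friction and masses are not known exactly. Their poses are not given: they have to be found in the camera images.
- bottle_1: The biggest reagent bottle: white plastic with a blue cap, body 62 mm across, 130 mm tall; the cap is 36 mm across and takes the top 13 mm above the shoulder. 0.27 kg. Loose, standing upright on the worktop at the start, turned any way. Origin: centre of its underside, z up along the bottle.
- bottle_2: The second biggest reagent bottle: dark brown with a black cap, body 52 mm across, 105 mm tall; the cap is 31 mm across and takes the top 11 mm above the shoulder. 0.13 kg. Loose, standing upright on the worktop at the start, turned any way. Origin: centre of its underside, z up along the bottle.
- bottle_3: The third biggest reagent bottle: white plastic with a red cap, body 48 mm across, 95 mm tall; the cap is 30 mm across and takes the top 9 mm above the shoulder. 0.11 kg. Loose, standing upright on the worktop at the start, turned any way. Origin: centre of its underside, z up along the bottle.
- bottle_4: The smallest reagent bottle: white plastic with a green cap, body 33 mm across up to about 40 mm height, 58 mm tall; the cap is 23 mm across and takes the top 6 mm above the shoulder. 0.03 kg. Loose, standing upright on the worktop at the start, turned any way. Origin: centre of its underside, z up along the bottle.
- well_1: Widest well, 70 mm across, at one end of the single straight row of four wells in a grey plastic tray (106 x 324 mm, top 35 mm above the worktop, fixed, on the right half of the work, turned any way). Well centres lie 0, 81, 155 and 226 mm along the row from this one. Origin: centre of the well's floor, 11 mm above the worktop; +z up, +y along the row towards the narrowest well.
- well_2: Second well of the tray's row, next to the widest one, 60 mm across. Like all wells it is 24 mm deep below the tray's top, with a black rubber pad on its floor and a 4 mm wide 45 degree lead-in round its mouth. Origin: centre of the well's floor, 11 mm above the worktop; +z up, +y along the row towards the narrowest well.
- well_3: Third well of the tray's row, 56 mm across, between the second well and the narrowest; 24 mm deep. Origin: centre of the well's floor, 11 mm above the worktop; +z up, +y along the row towards the narrowest well.
- well_4: The narrowest well, 41 mm across, at the other end of the tray's row; 24 mm deep. Origin: centre of the well's floor, 11 mm above the worktop; +z up, +y along the row towards the narrowest well.
- specimen_cup: Bystander: white specimen cup with a white screw lid, 63 mm across, 65 mm tall, loose, beyond the work, about straight ahead. Origin: centre of its underside.
- tape_roll: Bystander: roll of beige tape lying flat, an open ring 96 mm across and 25 mm high, loose, at the far left of the work in front of the analyser. Origin: centre of its underside.

How it is judged:
By the outcome, as a careful person would: the job done as asked, in the order asked, and still so for the second after the job is handed in, with the robot touching nothing.
It also fails if it takes over 112 s, if anything falls off the work surface, if the arm or the gripper's body presses on something with over 40 N, if the wrist force passes 120 N, or if a joint passes its speed limit or range.

## Robot

A 7-joint arm with a two-finger parallel gripper is mounted at the origin on a cart in front of the work surface, level with it; the furniture and walls round the work are solid. World frame = base frame: x ahead of the robot, y to its left, z up, the work surface at z = 0. Lengths are in m, angles in rad, forces in N, time in s.
With the tool pointing down it reaches from about 0.35 to 0.9 m from the base axis. Payload 8.1 kg.
Tool frame: the origin (TCP) lies midway between the tips of the shut fingers; the grasp point (between the pads) lies 19 mm behind it; z points along the fingers, y is the direction in which the jaws open and shut (so a half turn about z gives the same grasp; the last joint's range is limited). The gripper opens to 92 mm and grips with 3 to 60 N. Pads are 19 mm wide; open, the fingers measure 130 mm over their backs; the gripper's body (75 mm by 190 mm) begins 47 mm behind the grasp point.
Start: joints at [1.112, 0.434, 0.025, 1.573, -0.012, 1.134, -0.075], TCP at [0.218, -0.586, 0.227] pointing down, gripper open.
Joint ranges: [-2.62, 2.62], [-0.44, 2.09], [-1.27, 1.32], [0.08, 2.57], [-1.32, 4.46], [0.12, 2], [-2.74, 2.74]. Speed limits (rad/s): [2.22, 2.22, 3.01, 3.01, 3.14, 3.14, 3.14].

## Interface

Orientations are given as a rotation vector (axis times angle).
In Python, from cell import arm gives the robot as it stands.
- The arm moves only by the tool play_rows, never from a script. Its argument "moves" is a list of rows, each a list of 3 entries, a list of its own where there are three numbers: the turn, a rotation vector about the world's x, y, z in rad, then the shift along the world's x, y, z in cm, then the opening, from 0 (shut) to 1 (fully open). A call has 1 to 5 rows; each row is the pose to reach, as a shift and turn from the pose measured when the call began; what a row does not reach only later rows make up. A row lasts 1/12 s, in which the tool goes at most 41.7 mm and 7.16 degrees, less where a joint would pass 70% of its speed; a pose out of reach is approached as far as the arm can. A call with a gripper value outside its range is refused whole. The fingers move at their own pace and stop on an object; "newtons" is the grip in N (left out, the last holds). Time passes only in rows, so rows that repeat a pose let the fingers close. It gives the time, the measured TCP pose, the force and the opening at its end, in the units of the state.
- arm.observe(): the state, without advancing time (a new reading comes with each control period).
- arm.get_image(name): name is "scene" or "side" or "wrist"; returns a dict with "image" (400x640x3 uint8, red, green, blue), "fx", "fy", "cx", "cy" (pixels), "R" (3x3) and "t" (3): a world point X has camera coordinates R X + t. Camera axes: x right, y down, z forward; pixel columns grow to the right and rows downward; lengths in m; the calibration is good to about 2 mm. A picture is of the moment at which its call begins. There is no depth.
- arm.sign_off(): hands the job in, once; it reports no verdict.
The state is a dict: "clock": time; "joints": joint angles; "dq": joint speeds; "joint_efforts": joint torques, N m; "position": TCP position; "ee_rot": TCP orientation; "force": force on the tool from outside, world axes, zero at the start; "ft_torque": the same for the moment, N m; "width": opening from 0.0 (shut) to 1.0 (fully open).
Only numpy, scipy, OpenCV 4.12 (cv2) and the standard library are available. Lean on these libraries where they do the work, as an engineer would, in place of code of your own. Each camera call takes 0.05 s, during which the arm holds its last target. There are 200 camera calls.

## Working session

There is one attempt and no reset: what is moved stays moved. The work goes in short steps, Python scripts to look and compute and a tool call to move; the robot and the scene stay as the last step left them, time stands still between calls to the robot, and variables do not carry over. Pictures are saved under pics/ and viewed, on a budget of 14 in all, crops included, one or two more only if the job needs it, and the job is handed in when it is done.

Besides the shell and the picture viewer there is one more tool, called by a JSON object that holds its "name" and its "arguments". play_rows: Moves the arm, as the interface text tells. Its arguments: {"type":"object","properties":{"moves":{"type":"array"},"newtons":{"type":"number"}},"required":["moves"]}

```bash
mkdir -p pics; ls; python3 - <<'E'
from cell import arm
import cv2,numpy as np,pickle
print(arm.observe())
d={}
for n in("scene","side"):
    r=arm.get_image(n);d[n]=r
    cv2.imwrite(f"pics/{n}0.png",r["image"][:,:,::-1]);print(n,r["fx"],r["fy"],r["cx"],r["cy"],(-r["R"].T@r["t"]).round(3),r["R"].round(2).tolist())
pickle.dump(d,open("d0.pkl","wb"))
E
```

```text
pics
{'clock': 0.0, 'joints': array([ 1.11236883,  0.43522752,  0.02495667,  1.57412628, -0.01157315,
        1.13399858, -0.07508325]), 'dq': array([-0.00163389, -0.00091947,  0.00014786, -0.00030352, -0.00111007,
        0.00034369,  0.00070568]), 'joint_efforts': array([-7.84343192e-04, -6.67856169e+01,  9.85011309e-01, -3.14462149e+01,
       -6.05906406e-02,  4.30363964e-02,  2.39827123e-04]), 'position': array([ 0.21748969, -0.58537339,  0.22593069]), 'ee_rot': array([-3.09048212e+00, -5.55671694e-01,  6.99373936e-04]), 'force': array([ 0.00313893,  0.99720202, -0.56364894]), 'ft_torque': array([0.05355097, 0.00749589, 0.02107651]), 'width': 0.9976676446018313}
scene 419.80491057536705 419.80491057536705 322.3041276689355 200.5039328759795 [-0.054  0.89   0.804] [[-0.77, -0.64, 0.02], [-0.39, 0.45, -0.8], [0.5, -0.62, -0.6]]
side 502.09565502850404 502.09565502850404 320.60795709329864 189.9633324036782 [0.074 1.174 0.979] [[-0.91, -0.41, 0.0], [-0.26, 0.56, -0.79], [0.32, -0.72, -0.62]]
```

View pics/scene0.png

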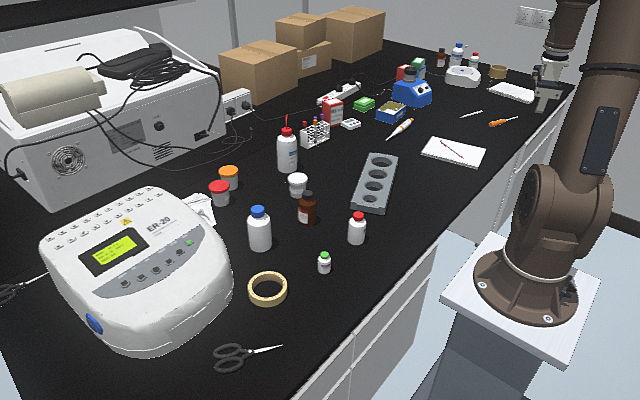

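View pics/side0.png

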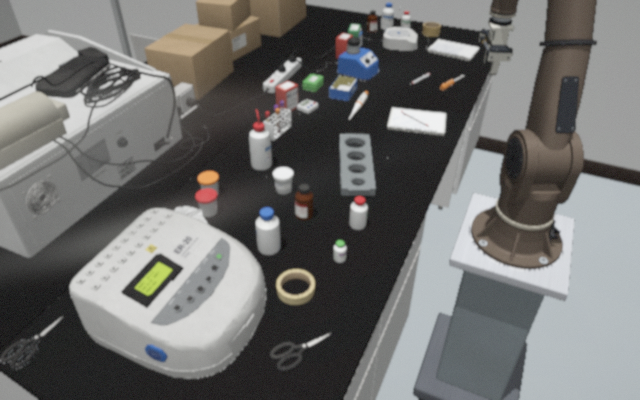

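The scene view shows blue (260,230), brown (307,208), red (357,228) and green (325,262) bottles, with the tray around (375,182). The side view shows the same layout, but blurred.

```bash
cat > h.py <<'E'
import numpy as np,cv2
def onplane(r,uv,z):
    uv=np.atleast_2d(np.asarray(uv,float))
    d=np.c_[(uv[:,0]-r["cx"])/r["fx"],(uv[:,1]-r["cy"])/r["fy"],np.ones(len(uv))]@r["R"]
    c=-r["R"].T@r["t"]
    return c+d*((z-c[2])/d[:,2])[:,None]
def proj(r,X):
    p=np.atleast_2d(X)@r["R"].T+r["t"]
    return np.c_[p[:,0]/p[:,2]*r["fx"]+r["cx"],p[:,1]/p[:,2]*r["fy"]+r["cy"]]
def blobs(m,roi,amin):
    k=np.zeros_like(m);x0,y0,x1,y1=roi;k[y0:y1,x0:x1]=m[y0:y1,x0:x1]
    n,l,s,c=cv2.connectedComponentsWithStats(k)
    return [(s[i][4],c[i],s[i][:4],l==i) for i in sorted(range(1,n),key=lambda i:-s[i][4]) if s[i][4]>=amin]
E
python3 - <<'E'
import pickle,cv2,numpy as np
from h import *
d=pickle.load(open("d0.pkl","rb"))
R={"scene":(240,180,385,290),"side":(240,180,385,290)}
for n in d:
    r=d[n];hsv=cv2.cvtColor(r["image"],cv2.COLOR_RGB2HSV)
    H,S,V=[hsv[:,:,i].astype(int) for i in range(3)]
    for nm,m,z,roi in (("blue",(abs(H-110)<14)&(S>110)&(V>50),.1235,(240,195,285,260)),("red",((H<8)|(H>172))&(S>130)&(V>80),.0905,(335,190,385,240)),("green",(abs(H-62)<16)&(S>90)&(V>50),.055,(310,230,360,275))):
        for a,c,s,_ in blobs(m.astype(np.uint8),roi,8)[:2]: print(n,nm,a,c.round(1),s,onplane(r,c,z).round(4)[0,:2])
    roi=(345,140,405,220) if n=="scene" else (330,125,385,200)
    g=((S<60)&(V>75)).astype(np.uint8)
    for a,c,s,l in blobs(g,roi,300)[:1]:
        ct=max(cv2.findContours(l.astype(np.uint8),cv2.RETR_EXTERNAL,cv2.CHAIN_APPROX_NONE)[0],key=cv2.contourArea)[:,0]
        P=onplane(r,ct,.035)[:,:2];print(n,"tray",a,s,cv2.minAreaRect((P*1000).astype(np.float32)))
sc=d["scene"]["image"][130:290,235:410,::-1];si=d["side"]["image"][120:280,235:410,::-1]
a=cv2.resize(sc,None,fx=3.2,fy=3.2,interpolation=cv2.INTER_CUBIC)
cv2.imwrite("pics/crop1.png",a)
E
```

```text
scene blue 160 [257.3 210.8] [250 205  15  13] [0.6101 0.3279]
scene red 93 [358.  215.6] [353 211  11  10] [0.4223 0.1373]
scene green 57 [324.  254.5] [320 251   9   8] [0.4197 0.2845]
scene tray 1710 [350 152  49  63] ((525.4397583007812, -112.35971069335938), (109.70121765136719, 350.4722900390625), 23.874238967895508)
side blue 159 [266.3 212.4] [259 206  15  14] [0.6134 0.3208]
side red 82 [359.6 199.5] [354 196  12   9] [0.4239 0.1295]
side green 44 [340.1 241.8] [336 239   9   7] [0.4212 0.2752]
side tray 2011 [339 133  37  63] ((528.1404418945312, -117.89128112792969), (111.61012268066406, 357.0520324707031), 23.66901397705078)
```

View pics/crop1.png

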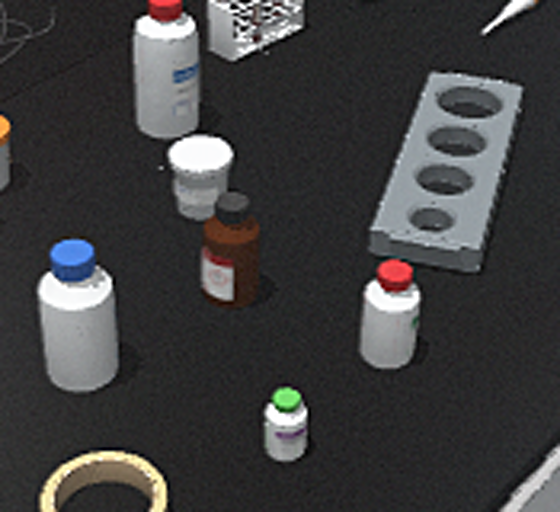

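The crop shows the widest well at the far (right) end of the tray, at about full-frame (381,161). The narrowest is near (370,198) and the brown cap is at (308,195).

```bash
python3 - <<'E'
import pickle,cv2,numpy as np
from h import *
from cell import arm
from scipy.spatial.transform import Rotation as Ro
d=pickle.load(open("d0.pkl","rb"));r=d["scene"]
f=lambda u,v:(235+u/3.2,130+v/3.2)
print("wells",onplane(r,[f(469,101),f(458,140),f(445,180),f(432,219)],.032).round(3)[:,:2])
print("brown",onplane(r,f(233,208),.0995).round(4),"cup",onplane(r,f(200,150),.065).round(3), "tape",onplane(r,f(103,495),.02).round(3))
o=arm.observe();M=Ro.from_rotvec(o["ee_rot"]).as_matrix();print(M.round(3))
w=arm.get_image("wrist");print("cam in tool",(M.T@(-w["R"].T@w["t"]-o["position"])).round(3),(w["R"]@M).round(2),w["fx"],w["cx"],w["cy"])
E
```

```text
wells [[ 0.575 -0.225]
 [ 0.541 -0.151]
 [ 0.51  -0.081]
 [ 0.482 -0.018]]
brown [[0.5785 0.1647 0.0995]] cup [[0.698 0.077 0.065]] tape [[0.481 0.428 0.02 ]]
[[ 0.937  0.348 -0.001]
 [ 0.348 -0.937  0.001]
 [-0.    -0.001 -1.   ]]
cam in tool [ 0.069 -0.    -0.157] [[ 0.    1.    0.  ]
 [-0.97  0.   -0.26]
 [-0.26  0.    0.97]] 280.2505645667538 318.92495645249517 201.41159984062003
```

{"name": "play_rows", "arguments": {"moves": [[[0,0,0.11],[2,3,2],1],[[0,0,0.22],[4,6,4],1],[[0,0,0.33],[6,9,6],1],[[0,0,0.44],[8,12,8],1],[[0,0,0.55],[10,15,10],1]]}}

```text
clock: 0.57
position: [0.318, -0.4338, 0.3269]
ee_rot: [-2.82, -1.381, 0.002]
force: [0.9, -0.3, 1.1]
width: 0.999
```

{"name": "play_rows", "arguments": {"moves": [[[0,0,0.11],[2,3,0],1],[[0,0,0.22],[4,6,0],1],[[0,0,0.33],[6,10,0],1],[[0,0,0.44],[8,13,0],1],[[0,0,0.55],[10,16,0],1]]}}

```text
clock: 0.98
position: [0.4186, -0.2714, 0.327]
ee_rot: [-2.333, -2.103, 0.002]
force: [0.2, -0.6, -0.5]
width: 1.0
```

{"name": "play_rows", "arguments": {"moves": [[[0,0,0.11],[2,3,0],1],[[0,0,0.22],[4,6,0],1],[[0,0,0.33],[6,10,0],1],[[0,0,0.44],[8,13,0],1],[[0,0,0.55],[10,16,0],1]]}}

```text
clock: 1.4
position: [0.5192, -0.109, 0.3271]
ee_rot: [-1.666, -2.663, 0.002]
force: [0.0, -0.2, 0.3]
width: 1.001
```

{"name": "play_rows", "arguments": {"moves": [[[0,0,0],[0,0,0],1],[[0,0,0],[0,0,0],1],[[0,0,0],[0,0,0],1]]}}

```text
clock: 1.65
position: [0.5188, -0.1096, 0.3268]
ee_rot: [-1.668, -2.661, 0.003]
force: [-0.3, 0.3, 0.2]
width: 1.0
```

```bash
python3 - <<'E'
import pickle,cv2
from cell import arm
w=arm.get_image("wrist");o=arm.observe();pickle.dump((w,o),open("w1.pkl","wb"));print(o["clock"],o["position"],o["ee_rot"],o["joints"].round(2))
cv2.imwrite("pics/w1.png",w["image"][:,:,::-1])
E
```

```text
1.7 [ 0.51858129 -0.11046681  0.32680942] [-1.66994839 -2.65999432  0.00358325] [ 0.53  0.26 -0.53  1.61  0.14  1.31  0.42]
```

View pics/w1.png

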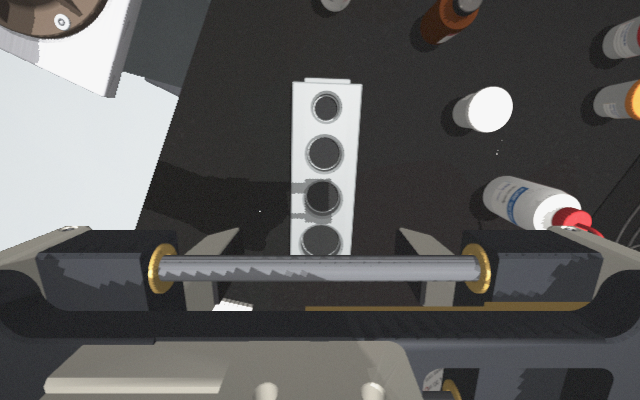

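The wrist view shows the wells at (326,107), (324,153), (322,197) and (321,240), the last one partly hidden. The white cup is at (490,110), the brown bottle at (455,15), and there is some gripper shadow on the tray.

```bash
cat > wells.py <<'E'
import numpy as np,cv2
from h import *
def wells(w,seeds,th):
    g=cv2.GaussianBlur(cv2.cvtColor(w["image"],cv2.COLOR_RGB2GRAY),(3,3),0);out=[]
    for (u,v),t in zip(seeds,th):
        n,l,s,c=cv2.connectedComponentsWithStats((g<t).astype(np.uint8))
        i=l[int(v),int(u)]
        if i==0: out.append(None);continue
        ct=max(cv2.findContours((l==i).astype(np.uint8),cv2.RETR_EXTERNAL,cv2.CHAIN_APPROX_NONE)[0],key=len)
        P=onplane(w,ct[:,0],.033)[:,:2].astype(np.float32)
        c,rad=cv2.minEnclosingCircle(P);e=cv2.fitEllipse(P*1000)
        out.append((t,np.round(c,4),round(rad*2000,1),np.round(e[0],1),np.round(e[1],1)))
    return out
E
python3 - <<'E'
import pickle
from wells import *
w,o=pickle.load(open("w1.pkl","rb"))
g=cv2.cvtColor(w["image"],cv2.COLOR_RGB2GRAY)
print(g[107,300:352:2],g[153,296:356:2])
for t in(70,100,130,150):
    for x in wells(w,[(326,107),(324,153),(322,197)],[t]*3): print(x)
# tray edges
m=(g>140).astype(np.uint8)
L=[];Rr=[]
for v in range(95,175,4):
    row=np.where(m[v,270:380])[0]+270
    L.append((row[0]-.5,v));Rr.append((row[-1]+.5,v))
for P in(L,Rr):
    Q=onplane(w,P,.035)[:,:2]*1000;l=cv2.fitLine(Q.astype(np.float32),cv2.DIST_HUBER,0,.01,.01).ravel();print(l,np.degrees(np.arctan2(l[1],l[0])))
E
```

```text
[229 229 231 232 232 209 161 170  72  67  69  69  67  71  73  71  74  74
  59 113 151 204 233 233 233 233] [225 227 226 226 207 159 152  72  69  70  73  69  72  72  75  72  71  71
  71  68  73  61 106 148 204 228 228 227 229 230]
None
None
(70, array([ 0.5404, -0.145 ]), 50.1, array([ 536.8, -146.6]), array([39. , 50.6]))
(100, array([ 0.4853, -0.0172]), 34.4, array([485.6, -17.3]), array([32.2, 32.9]))
(100, array([ 0.5131, -0.0796]), 48.3, array([512.9, -79.3]), array([46.1, 46.9]))
(100, array([ 0.542 , -0.1485]), 60.7, array([ 541.9, -148.6]), array([54.4, 60.1]))
(130, array([ 0.485 , -0.0154]), 39.5, array([485.6, -15.4]), array([35.2, 38.4]))
(130, array([ 0.5148, -0.0801]), 54.3, array([514.3, -79.6]), array([49. , 52.1]))
(130, array([ 0.5432, -0.15  ]), 69.2, array([ 542.1, -150.1]), array([58.9, 67.6]))
(150, array([ 0.4851, -0.0147]), 42.0, array([485.6, -14.8]), array([38.3, 39.9]))
(150, array([ 0.5137, -0.0809]), 56.9, array([514.7, -80.5]), array([52.9, 55.3]))
(150, array([ 0.6377, -0.3587]), 1367.2, array([ 632.2, -222.3]), array([ 792.3, 1319.6]))
[ 3.9870754e-01 -9.1707814e-01  4.4838824e+02 -6.4327026e+01] -66.502594
[ 4.1051260e-01 -9.1185492e-01  5.4858423e+02 -3.2645817e+01] -65.762955
```

```bash
sed -i 's/,.033)/,.035)/' wells.py; python3 - <<'E'
import pickle
from wells import *
w,o=pickle.load(open("w1.pkl","rb"))
for t in(180,190,200,210):
    for x in wells(w,[(326,107),(324,153)],[t]*2): print(x)
E
```

```text
(180, array([ 0.4847, -0.0157]), 45.7, array([484.8, -14.6]), array([41.6, 44.4]))
(180, array([ 0.5132, -0.0809]), 61.0, array([513.4, -80.8]), array([59. , 59.4]))
(190, array([ 0.4847, -0.0162]), 47.3, array([484.7, -15.8]), array([44.8, 45.9]))
(190, array([ 0.5133, -0.0811]), 62.2, array([513.3, -81. ]), array([60.4, 60.7]))
(200, array([ 0.4847, -0.0165]), 48.1, array([484.7, -16.6]), array([46.5, 46.9]))
(200, array([ 0.5134, -0.0815]), 63.5, array([513.4, -81.3]), array([61.5, 62. ]))
(210, array([ 0.4848, -0.0164]), 49.2, array([484.7, -16.4]), array([47.8, 47.9]))
(210, array([ 0.5134, -0.0814]), 64.7, array([513.4, -81.4]), array([63.1, 63.1]))
```

{"name": "play_rows", "arguments": {"moves": [[[0,0,0],[2,-3,0],1],[[0,0,0],[4,-6,0],1],[[0,0,0],[6,-10,0],1],[[0,0,0],[8,-14,-3],1],[[0,0,0],[9,-17,-5],1]]}}

```text
clock: 2.12
position: [0.6059, -0.2762, 0.2829]
ee_rot: [1.674, 2.655, -0.004]
force: [0.4, -0.0, -0.7]
width: 1.003
```

{"name": "play_rows", "arguments": {"moves": [[[0,0,0],[0,0,-1],1],[[0,0,0],[0,0,-1],1],[[0,0,0],[0,0,-1],1]]}}

```text
clock: 2.37
position: [0.6047, -0.2772, 0.2724]
ee_rot: [1.679, 2.655, -0.005]
force: [-0.2, 0.9, 0.8]
width: 0.995
```

```bash
python3 - <<'E'
import pickle,cv2
from cell import arm
w=arm.get_image("wrist");o=arm.observe();pickle.dump((w,o),open("w2.pkl","wb"));print(o["clock"],o["position"],o["ee_rot"],o["joints"].round(2))
cv2.imwrite("pics/w2.png",w["image"][:,:,::-1])
E
```

```text
2.4167 [ 0.60553664 -0.27596626  0.27375036] [ 1.67519891  2.65468907 -0.00363756] [ 0.62  0.51 -0.45  1.37  0.22  1.31  0.61]
```

View pics/w2.png

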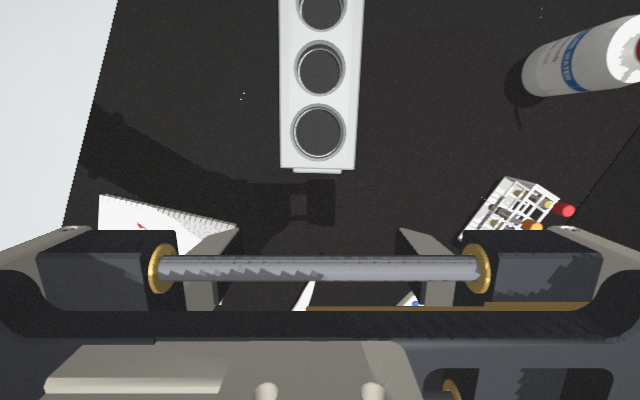

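This view shows well 1 at (319,132) and well 2 at (320,70), both unshadowed. Well 3 is at (322,10), partly out of view.

```bash
python3 - <<'E'
import pickle
from wells import *
w,o=pickle.load(open("w2.pkl","rb"))
A={}
for t in(200,210):
    for x in wells(w,[(319,132),(320,70)],[t]*2): print(x)
w1=pickle.load(open("w1.pkl","rb"))[0]
a=wells(w,[(319,132),(320,70)],[210]*2);b=wells(w1,[(324,153),(326,107)],[210]*2)
P=np.array([a[0][3],a[1][3],b[0][3],b[1][3]]);s=np.array([0,81,155,226.])
print(np.linalg.norm(np.diff(P,axis=0),axis=1))
# best rigid fit
z=P@[1,1j];q=s-s.mean();u=((z-z.mean())*q).sum();u/=abs(u);f=z.mean()+q*u
print("fit",f.round(1),np.degrees(np.angle(u)),abs(z-f).round(2))
E
```

```text
(200, array([ 0.5763, -0.2227]), 77.5, array([ 576.2, -222.7]), array([75.8, 76.2]))
(200, array([ 0.5434, -0.1486]), 67.4, array([ 543.4, -148.6]), array([66. , 66.1]))
(210, array([ 0.5761, -0.2227]), 78.6, array([ 576.2, -222.8]), array([76.9, 77.1]))
(210, array([ 0.5433, -0.1487]), 68.3, array([ 543.3, -148.7]), array([66.9, 67. ]))
[81.07539701 73.64305806 71.05413429]
fit [576.2-222.9j 543.4-148.9j 513.4 -81.2j 484.6 -16.3j] 113.9136017410857 [0.11 0.18 0.18 0.13]
```

{"name": "play_rows", "arguments": {"moves": [[[0,0,0],[-1,3,2],1],[[0,0,0],[-2,7,4],1],[[0,0,0],[-2,11,6],1],[[0,0,0],[-3,15,7],1],[[0,0,0],[-4,19,8],1]]}}

```text
clock: 2.83
position: [0.5671, -0.0906, 0.355]
ee_rot: [1.671, 2.653, -0.001]
force: [0.8, 1.7, 0.2]
width: 1.0
```

{"name": "play_rows", "arguments": {"moves": [[[0,0,0],[0,4,0],1],[[0,0,0],[0,8,0],1],[[0,0,0],[0,12,0],1],[[0,0,0],[0,15,0],1],[[0,0,0],[0,17,0],1]]}}

```text
clock: 3.25
position: [0.5655, 0.0852, 0.3576]
ee_rot: [1.662, 2.656, 0.004]
force: [-0.9, -0.2, 0.2]
width: 0.999
```

{"name": "play_rows", "arguments": {"moves": [[[0,0,0],[0,0,0],1],[[0,0,0],[0,0,0],1]]}}

```text
clock: 3.42
position: [0.5645, 0.0884, 0.3598]
ee_rot: [1.653, 2.659, 0.008]
force: [0.7, 0.4, 1.2]
width: 1.003
```

```bash
python3 - <<'E'
import pickle,cv2
from cell import arm
w=arm.get_image("wrist");o=arm.observe();pickle.dump((w,o),open("w3.pkl","wb"));print(o["clock"],o["position"],o["ee_rot"],o["joints"].round(2))
cv2.imwrite("pics/w3.png",w["image"][:,:,::-1])
E
```

```text
3.4667 [0.56505486 0.08607137 0.35927588] [1.65758586 2.6558818  0.00578395] [ 0.18  0.32 -0.59  1.46  0.19  1.4   0.04]
```

View pics/w3.png

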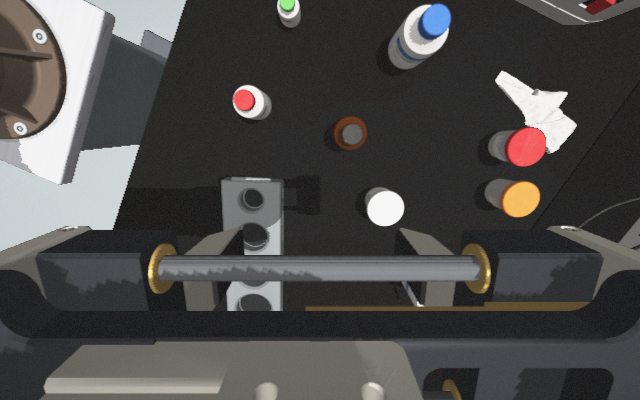

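The view shows the blue cap at (435,20), red (245,100), brown/black cap (352,134) and green (288,4, partly cut off). The white cup is at (384,207) and the analyser is at the top right.

```bash
python3 - <<'E'
import pickle
from h import *
r,o=pickle.load(open("w3.pkl","rb"))
hsv=cv2.cvtColor(r["image"],cv2.COLOR_RGB2HSV);H,S,V=[hsv[:,:,i].astype(int) for i in range(3)]
for nm,m,z,roi in (("blue",(abs(H-107)<14)&(S>110)&(V>50),.127,(405,0,470,50)),("red",((H<8)|(H>172))&(S>130)&(V>80),.092,(225,80,275,125)),("green",(abs(H-62)<16)&(S>90)&(V>50),.056,(270,0,310,20)),("brown body",(H<14)&(S>120)&(V>25)&(V<150),.08,(325,105,375,160))):
    for a,c,s,_ in blobs(m.astype(np.uint8),roi,8)[:1]: print(nm,a,c.round(1),s,onplane(r,c,z).round(4)[0,:2])
print("brown",onplane(r,(352,134),.105),"cup",onplane(r,(384,207),.065),"red can",onplane(r,(525,147),.06),"analyser",onplane(r,[(515,0),(572,24),(640,10)],.05))
E
```

```text
blue 862 [434.5  20.7] [419   3  32  36] [0.6078 0.3265]
red 331 [244.   99.7] [234  90  21  21] [0.4244 0.1365]
green 137 [287.    4.4] [280   0  15  11] [0.4214 0.2816]
brown body 541 [347.7 131.3] [332 116  35  34] [0.5788 0.1637]
brown [[0.58338312 0.16243142 0.105     ]] cup [[0.69317816 0.0819258  0.065     ]] red can [[0.84964237 0.26975385 0.06      ]] analyser [[0.71349313 0.4360397  0.05      ]
 [0.80844795 0.4489828  0.05      ]
 [0.88666189 0.50831946 0.05      ]]
```

{"name": "play_rows", "arguments": {"moves": [[[0,0,-0.12],[1,4,0],1],[[0,0,-0.24],[2,8,0],1],[[0,0,-0.36],[3,12,0],1],[[0,0,-0.48],[3.5,16,0],1],[[0,0,-0.6],[4,20,-2],1]]}}

```text
clock: 3.88
position: [0.6068, 0.284, 0.3445]
ee_rot: [2.376, 2.035, 0.01]
force: [0.2, -0.5, 0.9]
width: 1.001
```

{"name": "play_rows", "arguments": {"moves": [[[0,0,0],[0,2,-3],1],[[0,0,0],[0.3,4,-6],1],[[0,0,0],[0.3,4,-9],1],[[0,0,0],[0.3,4,-12],1],[[0,0,0],[0.3,4,-14],1]]}}

```text
clock: 4.3
position: [0.6099, 0.3214, 0.2016]
ee_rot: [2.377, 2.032, 0.005]
force: [0.6, 0.7, -0.2]
width: 0.999
```

```bash
python3 - <<'E'
import pickle,cv2
from cell import arm
from h import *
w=arm.get_image("wrist");o=arm.observe();print(o["clock"],o["position"],o["ee_rot"],o["joints"].round(2))
cv2.imwrite("pics/w4.png",w["image"][:,:,::-1])
E
```

```text
4.35 [0.6088137  0.32000291 0.19804453] [ 2.37749854  2.03216806 -0.00265504] [-0.29  0.61 -0.47  1.41  0.29  1.2  -0.95]
```

View pics/w4.png

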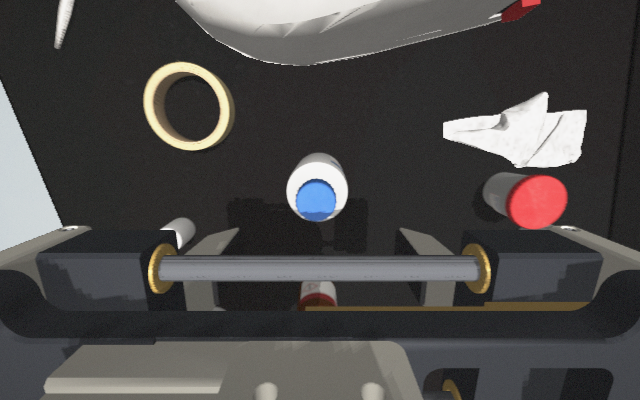

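The bottle's blue cap is at (316,200), centred between the fingers, and the analyser is well clear at the top.

```bash
python3 - <<'E'
from cell import arm
from h import *
r=arm.get_image("wrist")
hsv=cv2.cvtColor(r["image"],cv2.COLOR_RGB2HSV);H,S,V=[hsv[:,:,i].astype(int) for i in range(3)]
a,c,s,_=blobs(((abs(H-107)<14)&(S>110)&(V>50)).astype(np.uint8),(270,150,360,240),20)[0]
print(a,c,s,onplane(r,c,.129),arm.observe()["position"])
E
```

```text
1361 [317.00514328 199.57237325] [297 178  41  44] [[0.60897481 0.33003406 0.129     ]] [0.60920967 0.32028822 0.20076103]
```

{"name": "play_rows", "arguments": {"moves": [[[0,0,0],[0,1,0],1],[[0,0,0],[0,1,-3.5],1],[[0,0,0],[0,1,-7],1],[[0,0,0],[0,1,-10],1],[[0,0,0],[0,1,-12.5],1]], "newtons": 25}}

```text
clock: 4.82
position: [0.6104, 0.3304, 0.0761]
ee_rot: [2.378, 2.03, 0.002]
force: [0.1, 0.7, -0.6]
width: 0.998
```

{"name": "play_rows", "arguments": {"moves": [[[0,0,0],[0,0,0],0.3],[[0,0,0],[0,0,0],0.3],[[0,0,0],[0,0,0],0.3],[[0,0,0],[0,0,0],0.3],[[0,0,0],[0,0,0],0.3]]}}

```text
clock: 5.23
position: [0.6116, 0.3313, 0.0786]
ee_rot: [2.378, 2.029, 0.008]
force: [-0.3, -0.7, 0.0]
width: 0.689
```

{"name": "play_rows", "arguments": {"moves": [[[0,0,0],[0,0,0],0.3],[[0,0,0],[0,0,0],0.3]]}}

```text
clock: 5.4
position: [0.6122, 0.3316, 0.0799]
ee_rot: [2.378, 2.029, 0.011]
force: [0.8, 0.2, -2.4]
width: 0.658
```

{"name": "play_rows", "arguments": {"moves": [[[0,0,0],[0,0,1],0.3],[[0,0,0],[0,0,4],0.3],[[0,0,0],[0,0,7],0.3],[[0,0,0],[0,-1,10.5],0.3],[[0,0,0],[0,-3,14],0.3]]}}

```text
clock: 5.82
position: [0.6105, 0.3044, 0.2218]
ee_rot: [2.376, 2.036, 0.011]
force: [0.4, 0.1, -2.2]
width: 0.655
```

{"name": "play_rows", "arguments": {"moves": [[[0,0,0.1],[0,-3,3],0.3],[[0,0,0.2],[-1,-6,5],0.3],[[0,0,0.3],[-1,-9,5],0.3],[[0,0,0.4],[-1,-13,5],0.3],[[0,0,0.5],[-1,-17,5],0.3]]}}

```text
clock: 6.23
position: [0.6, 0.1338, 0.2734]
ee_rot: [1.79, 2.567, 0.018]
force: [1.8, -0.8, -2.6]
width: 0.65
```

{"name": "play_rows", "arguments": {"moves": [[[0,0,0.05],[0,-4,0],0.3],[[0,0,0.07],[-0.5,-8,0],0.3],[[0,0,0.07],[-1,-12,0],0.3],[[0,0,0.07],[-1,-16,0],0.3],[[0,0,0.07],[-1,-20,0],0.3]]}}

```text
clock: 6.65
position: [0.5892, -0.0681, 0.2745]
ee_rot: [1.698, 2.628, 0.019]
force: [0.8, 0.4, -3.1]
width: 0.651
```

{"name": "play_rows", "arguments": {"moves": [[[0,0,0],[0,-4,0],0.3],[[0,0,0],[-0.5,-8,0],0.3],[[0,0,0],[-1,-11,0],0.3],[[0,0,0],[-1,-13,0],0.3],[[0,0,0],[-1,-14,0],0.3]]}}

```text
clock: 7.07
position: [0.5781, -0.2125, 0.2749]
ee_rot: [1.704, 2.623, 0.016]
force: [0.1, 0.2, -3.0]
width: 0.653
```

```bash
python3 - <<'E'
import cv2
from cell import arm
from h import *
w=arm.get_image("wrist");s=arm.get_image("side");o=arm.observe();print(o["clock"],o["position"],o["ee_rot"],o["joints"].round(2),o["width"],o["force"])
a=w["image"][100:260,160:480,::-1];p=proj(s,o["position"])[0].astype(int);x=max(p[0]-80,0);y=max(p[1]-40,0);b=s["image"][y:y+160,x:x+160,::-1]
cv2.imwrite("pics/w5.png",np.vstack([cv2.resize(a,(640,320)),np.hstack([cv2.resize(b,(280,280)),np.zeros((280,360,3),np.uint8)])]))
E
```

```text
7.1667 [ 0.57883841 -0.20985987  0.27470053] [1.70228957 2.62533569 0.01798547] [ 0.64  0.44 -0.55  1.51  0.23  1.25  0.48] 0.6517799104714189 [-0.36004547  1.1720481  -2.37308941]
```

View pics/w5.png

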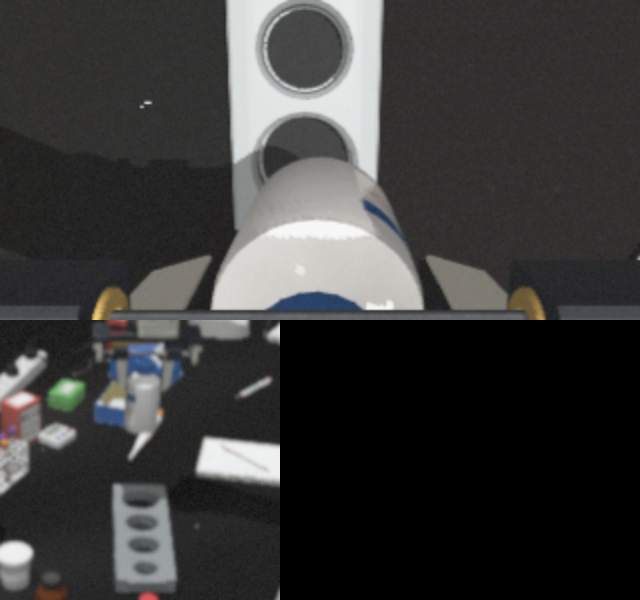

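Bottle 1 is held upright, with its neck between the fingers and the empty tray below and ahead of it. Next I work out a small tilt correction and the shift to well 1.

```bash
cat > go.py <<'E'
import sys,numpy as np
from cell import arm
from scipy.spatial.transform import Rotation as Ro
def go(x,y,z,yaw=113.9):
    o=arm.observe();c,s=np.cos(np.radians(yaw)),np.sin(np.radians(yaw))
    M=np.array([[c,s,0],[s,-c,0],[0,0,-1.]]);T=Ro.from_matrix(M)*Ro.from_rotvec(o["ee_rot"]).inv()
    print("t",round(o["clock"],2),"turn",T.as_rotvec().round(3),"shift cm",((np.array([x,y,z])-o["position"])*100).round(2),"pos",o["position"].round(4),"w",round(o["width"],3),"F",o["force"].round(1))
if __name__=="__main__": go(*map(float,sys.argv[1:]))
E
python3 go.py .5756 -.2214 .275
```

```text
t 7.17 turn [-0.003  0.017 -0.003] shift cm [-0.32 -1.15  0.03] pos [ 0.5788 -0.2099  0.2747] w 0.652 F [-0.4  1.2 -2.4]
```

{"name": "play_rows", "arguments": {"moves": [[[0,0.006,0],[-0.2,-0.6,0],0.3],[[0,0.012,0],[-0.3,-1.1,-3],0.3],[[0,0.012,0],[-0.3,-1.1,-6],0.3],[[0,0.012,0],[-0.3,-1.1,-9],0.3],[[0,0.012,0],[-0.3,-1.1,-12],0.3]]}}

```text
clock: 7.58
position: [0.5764, -0.2185, 0.1541]
ee_rot: [1.704, 2.636, 0.009]
force: [0.6, -0.4, -2.9]
width: 0.653
```

{"name": "play_rows", "arguments": {"moves": [[[0,0,0],[0,0,-0.5],0.3],[[0,0,0],[0,0,-0.5],0.3]]}}

```text
clock: 7.75
position: [0.5755, -0.2158, 0.1476]
ee_rot: [-1.7, -2.64, -0.009]
force: [-0.2, 0.6, -1.8]
width: 0.649
```

```bash
python3 go.py .5756 -.2214 .105
```

```text
t 7.75 turn [-0.006  0.002 -0.009] shift cm [ 0.01 -0.56 -4.26] pos [ 0.5755 -0.2158  0.1476] w 0.649 F [-0.2  0.6 -1.8]
```

{"name": "play_rows", "arguments": {"moves": [[[0,0,0],[0,-0.6,0],0.3],[[0,0,0],[0,-0.6,-1],0.3],[[0,0,0],[0,-0.6,-2],0.3],[[0,0,0],[0,-0.6,-3],0.3],[[0,0,0],[0,-0.6,-4],0.3]]}}

```text
clock: 8.17
position: [0.5755, -0.222, 0.107]
ee_rot: [-1.701, -2.64, -0.009]
force: [-0.0, -0.1, -3.3]
width: 0.653
```

```bash
python3 go.py .5756 -.2214 .0895
```

```text
t 8.17 turn [-0.006  0.002 -0.009] shift cm [ 0.01  0.06 -1.75] pos [ 0.5755 -0.222   0.107 ] w 0.653 F [-0.  -0.1 -3.3]
```

{"name": "play_rows", "arguments": {"moves": [[[0,0,0],[0,0,-0.4],0.3],[[0,0,0],[0,0,-0.8],0.3],[[0,0,0],[0,0,-1.2],0.3],[[0,0,0],[0,0,-1.5],0.3]]}}

```text
clock: 8.5
position: [0.5756, -0.222, 0.0917]
ee_rot: [-1.701, -2.64, -0.009]
force: [-0.3, -0.0, -2.5]
width: 0.651
```

{"name": "play_rows", "arguments": {"moves": [[[0,0,0],[0,0,-0.2],0.3],[[0,0,0],[0,0,-0.4],0.3]]}}

```text
clock: 8.67
position: [0.5763, -0.2217, 0.0892]
ee_rot: [1.701, 2.641, 0.01]
force: [-6.8, 2.5, 23.4]
width: 0.655
```

{"name": "play_rows", "arguments": {"moves": [[[0,0,0],[0,0,0.1],0.3],[[0,0,0],[0,0,0.1],1],[[0,0,0],[0,0,0.1],1],[[0,0,0],[0,0,0.1],1],[[0,0,0],[0,0,0.1],1]]}}

```text
clock: 9.08
position: [0.5764, -0.2218, 0.0903]
ee_rot: [1.701, 2.641, 0.01]
force: [-0.2, -0.2, -0.5]
width: 0.893
```

{"name": "play_rows", "arguments": {"moves": [[[0,0,0],[0,0,0],1],[[0,0,0],[0,0,3],1],[[0,0,0],[0,0,7],1],[[0,0,0],[0,0,11],1],[[0,0,0],[0,0,15],1]]}}

```text
clock: 9.5
position: [0.5759, -0.2216, 0.2418]
ee_rot: [-1.701, -2.641, -0.01]
force: [2.1, -1.1, -0.2]
width: 0.999
```

{"name": "play_rows", "arguments": {"moves": [[[0,0,0],[0,3,3],1],[[0,0,0],[0,7,5],1],[[0,0,0],[0,11,5],1],[[0,0,0],[0,15,5],1],[[0,0,0],[0,19,5],1]]}}

```text
clock: 9.92
position: [0.5758, -0.0299, 0.2926]
ee_rot: [1.701, 2.64, 0.011]
force: [0.6, 0.0, -0.3]
width: 0.999
```

```bash
python3 - <<'E'
import cv2
from cell import arm
from h import *
s=arm.get_image("scene")
cv2.imwrite("pics/s6.png",cv2.resize(s["image"][90:300,230:470,::-1],None,fx=2.5,fy=2.5,interpolation=cv2.INTER_CUBIC))
E
python3 go.py .579 .1637 .3
```

```text
t 9.97 turn [-0.011  0.005 -0.02 ] shift cm [ 0.39 18.23  0.7 ] pos [ 0.5751 -0.0186  0.293 ] w 0.999 F [-0.9  9.   0.8]
```

View pics/s6.png

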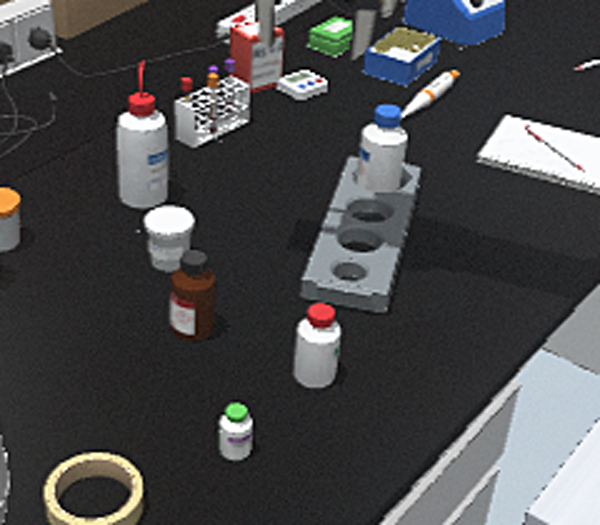

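Bottle 1 stands in the widest well, and bottles 2–4, the cup and the tape look undisturbed. Next is bottle 2.

{"name": "play_rows", "arguments": {"moves": [[[0,0,-0.01],[0,4,0],1],[[-0.01,0,-0.02],[0.3,8,0],1],[[-0.01,0,-0.02],[0.5,12,0],1],[[-0.01,0,-0.02],[0.5,16,-2],1],[[-0.01,0,-0.02],[0.5,18.3,-6],1]]}}

```text
clock: 10.38
position: [0.5814, 0.1627, 0.2471]
ee_rot: [1.705, 2.631, 0.018]
force: [0.6, -0.2, -0.5]
width: 1.001
```

{"name": "play_rows", "arguments": {"moves": [[[0,0,0],[0,0,-2],1],[[0,0,0],[0,0,-4],1],[[0,0,0],[0,0,-4.5],1]]}}

```text
clock: 10.63
position: [0.5797, 0.1626, 0.1988]
ee_rot: [1.704, 2.635, 0.013]
force: [-0.3, -1.6, 0.2]
width: 1.001
```

```bash
python3 - <<'E'
from cell import arm
from h import *
r=arm.get_image("wrist");hsv=cv2.cvtColor(r["image"],cv2.COLOR_RGB2HSV);H,S,V=[hsv[:,:,i].astype(int) for i in range(3)]
m=((H<14)&(S>110)&(V>25)&(V<160)).astype(np.uint8)
for a,c,s,l in blobs(m,(230,100,410,250),50)[:2]:
    print(a,c,s,onplane(r,c,.08)); 
cv2.imwrite("pics/w7.png",r["image"][80:320,160:480,::-1])
E
python3 go.py .58 .1645 .047
```

```text
1119 [321.256479   186.94101877] [298 166  49  53] [[0.57807066 0.17411182 0.08      ]]
t 10.68 turn [-0.004  0.008 -0.004] shift cm [-1.000e-02  2.700e-01 -1.524e+01] pos [0.5801 0.1618 0.1994] w 1.001 F [-0.2  0.3  0.2]
```

View pics/w7.png

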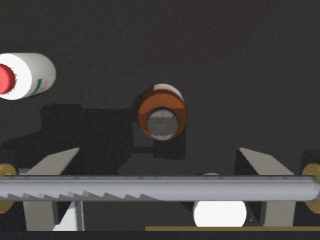

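The brown bottle's cap is at crop (162,124), i.e. full-frame (322,204), centred between the jaws.

```bash
python3 - <<'E'
from cell import arm
from h import *
r=arm.get_image("wrist");print(onplane(r,(322,204),.104))
E
python3 go.py .58 .1645 .047
```

```text
[[0.58341721 0.16314128 0.104     ]]
t 10.73 turn [-0.005  0.01  -0.003] shift cm [ -0.09   0.27 -15.41] pos [0.5809 0.1618 0.2011] w 1.004 F [ 0.  -0.4  0.8]
```

{"name": "play_rows", "arguments": {"moves": [[[0,0.008,0],[0.2,0.1,-3.5],1],[[0,0.008,0],[0.2,0.1,-7],1],[[0,0.008,0],[0.2,0.1,-10.5],1],[[0,0.008,0],[0.2,0.1,-13.5],1],[[0,0.008,0],[0.2,0.1,-15.3],1]], "newtons": 20}}

```text
clock: 11.15
position: [0.5829, 0.1614, 0.0464]
ee_rot: [-1.71, -2.633, -0.006]
force: [-0.3, 0.1, 0.4]
width: 1.0
```

{"name": "play_rows", "arguments": {"moves": [[[0,0,0],[0,0,0],0.2],[[0,0,0],[0,0,0],0.2],[[0,0,0],[0,0,0],0.2],[[0,0,0],[0,0,0],0.2],[[0,0,0],[0,0,0],0.2]]}}

```text
clock: 11.57
position: [0.5841, 0.1617, 0.0483]
ee_rot: [1.712, 2.634, 0.01]
force: [0.3, -0.4, -1.1]
width: 0.685
```

{"name": "play_rows", "arguments": {"moves": [[[0,0,0],[0,0,0],0.2],[[0,0,0],[0,0,0],0.2],[[0,0,0],[0,0,0],0.2],[[0,0,0],[0,0,0],0.2]]}}

```text
clock: 11.9
position: [0.585, 0.1621, 0.0495]
ee_rot: [1.711, 2.633, 0.012]
force: [-0.9, -1.4, 7.2]
width: 0.547
```

```bash
python3 go.py .543 -.149 .047
```

```text
t 11.9 turn [-0.005  0.006 -0.001] shift cm [ -4.2  -31.11  -0.25] pos [0.585  0.1621 0.0495] w 0.547 F [-0.9 -1.4  7.2]
```

{"name": "play_rows", "arguments": {"moves": [[[0,0,0],[0,0,1],0.2],[[0,0,0],[0,0,4],0.2],[[0,0,0],[0,0,7.5],0.2],[[0,0,0],[0,0,11],0.2],[[0,0,0],[0,-2,14],0.2]]}}

```text
clock: 12.32
position: [0.5842, 0.1471, 0.1929]
ee_rot: [1.704, 2.639, 0.018]
force: [1.4, 0.8, -0.4]
width: 0.546
```

{"name": "play_rows", "arguments": {"moves": [[[0,0,0],[0,-3.5,0.5],0.2],[[0,0,0],[-1,-7,0.5],0.2],[[0,0,0],[-1.5,-10.5,0.5],0.2],[[0,0,0],[-2,-14,0.5],0.2],[[0,0,0],[-3,-18,0.5],0.2]]}}

```text
clock: 12.73
position: [0.5541, -0.0334, 0.1987]
ee_rot: [1.701, 2.64, 0.02]
force: [1.4, -0.3, -2.0]
width: 0.545
```

{"name": "play_rows", "arguments": {"moves": [[[0,0,0],[0,-3.5,0],0.2],[[0,0,0],[-0.5,-6.5,0],0.2],[[0,0,0],[-1,-9,0],0.2],[[0,0,0],[-1,-10.5,0],0.2],[[0,0,0],[-1,-11.2,0],0.2]]}}

```text
clock: 13.15
position: [0.5432, -0.1487, 0.1991]
ee_rot: [1.706, 2.636, 0.018]
force: [-0.3, -0.1, -1.6]
width: 0.546
```

```bash
python3 go.py .5438 -.1498 .085
```

```text
t 13.15 turn [-0.009  0.007 -0.005] shift cm [  0.06  -0.11 -11.41] pos [ 0.5432 -0.1487  0.1991] w 0.546 F [-0.3 -0.1 -1.6]
```

{"name": "play_rows", "arguments": {"moves": [[[0,0,0],[0,-0.1,-2.5],0.2],[[-0.005,0.005,0],[0,-0.1,-5.5],0.2],[[-0.005,0.005,0],[0,-0.1,-8.5],0.2],[[-0.005,0.005,0],[0,-0.1,-10.5],0.2],[[-0.005,0.005,0],[0,-0.1,-11.2],0.2]]}}

```text
clock: 13.57
position: [0.5414, -0.1483, 0.0844]
ee_rot: [-1.703, -2.635, -0.006]
force: [-1.2, 0.2, -1.5]
width: 0.546
```

```bash
python3 go.py .5438 -.1498 .0615; python3 - <<'E'
import cv2
from cell import arm
r=arm.get_image("wrist");cv2.imwrite("pics/w8.png",cv2.resize(r["image"][100:260,200:440,::-1],None,fx=2.5,fy=2.5))
E
```

```text
t 13.57 turn [-0.006 -0.002 -0.006] shift cm [ 0.24 -0.15 -2.29] pos [ 0.5414 -0.1483  0.0844] w 0.546 F [-1.2  0.2 -1.5]
```

View pics/w8.png

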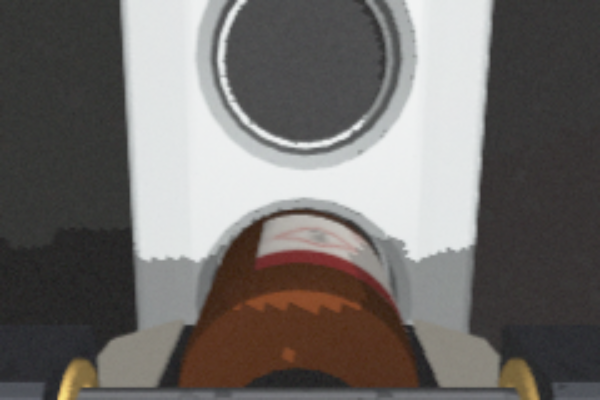

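The brown bottle's far edge at (300,210) sits about 4 px-mm inside the lead-in rim at (300,198). So it is roughly 3.5 mm too far towards well 3, and I correct for that on the way down.

{"name": "play_rows", "arguments": {"moves": [[[0,0,0],[0.23,-0.28,0],0.2],[[0,0,0],[0.23,-0.28,-0.5],0.2],[[0,0,0],[0.23,-0.28,-1],0.2],[[0,0,0],[0.23,-0.28,-1.5],0.2],[[0,0,0],[0.23,-0.28,-2.1],0.2]]}}

```text
clock: 14.03
position: [0.5445, -0.1513, 0.064]
ee_rot: [-1.704, -2.636, -0.006]
force: [-0.5, 0.1, -1.6]
width: 0.545
```

```bash
python3 go.py .5440 -.1511 .0605
```

```text
t 14.03 turn [-0.005 -0.    -0.006] shift cm [-0.05  0.02 -0.35] pos [ 0.5445 -0.1513  0.064 ] w 0.545 F [-0.5  0.1 -1.6]
```

{"name": "play_rows", "arguments": {"moves": [[[0,0,0],[0,0,-0.2],0.2],[[0,0,0],[0,0,-0.35],0.2],[[0,0,0],[0,0,-0.5],0.2]]}}

```text
clock: 14.28
position: [0.5448, -0.1516, 0.0604]
ee_rot: [-1.705, -2.637, -0.005]
force: [-7.9, -1.4, 28.7]
width: 0.547
```

{"name": "play_rows", "arguments": {"moves": [[[0,0,0],[0,0,0.1],0.5],[[0,0,0],[0,0,0.1],1],[[0,0,0],[0,0,0.1],1],[[0,0,0],[0,0,0.1],1],[[0,0,0],[0,0,0.1],1]]}}

```text
clock: 14.7
position: [0.5448, -0.1516, 0.0613]
ee_rot: [-1.705, -2.637, -0.005]
force: [0.3, 0.2, 0.3]
width: 0.786
```

{"name": "play_rows", "arguments": {"moves": [[[0,0,0],[0,0,1],1],[[0,0,0],[0,0,4],1],[[0,0,0],[0,0,8],1],[[0,0,0],[0,0,12],1],[[0,0,0],[0,0,15],1]]}}

```text
clock: 15.12
position: [0.5454, -0.1511, 0.2151]
ee_rot: [1.705, 2.639, 0.008]
force: [1.2, -1.0, 0.8]
width: 0.998
```

{"name": "play_rows", "arguments": {"moves": [[[0,0,0],[-1.5,3.5,0],1],[[0,0,0],[-3,7,0],1],[[0,0,0],[-4.5,10.5,0],1],[[0,0,0],[-6,14,0],1],[[0,0,0],[-7.5,17.5,0],1]]}}

```text
clock: 15.53
position: [0.4694, 0.0254, 0.216]
ee_rot: [1.704, 2.638, 0.008]
force: [0.7, 0.5, 0.2]
width: 0.994
```

{"name": "play_rows", "arguments": {"moves": [[[0,0,0],[-1.5,3.5,0],1],[[0,0,0],[-3,7,0],1],[[0,0,0],[-4,9,0],1],[[0,0,0],[-4.6,10.7,0],1],[[0,0,0],[-4.6,10.7,0],1]]}}

```text
clock: 15.95
position: [0.4217, 0.1365, 0.217]
ee_rot: [1.696, 2.643, 0.011]
force: [0.2, -0.2, -1.3]
width: 1.004
```

```bash
python3 - <<'E'
from cell import arm
from h import *
r=arm.get_image("wrist");hsv=cv2.cvtColor(r["image"],cv2.COLOR_RGB2HSV);H,S,V=[hsv[:,:,i].astype(int) for i in range(3)]
for a,c,s,l in blobs((((H<8)|(H>172))&(S>130)&(V>80)).astype(np.uint8),(200,100,440,250),50)[:2]: print(a,c,s,onplane(r,c,.094))
cv2.imwrite("pics/w9.png",r["image"][60:320,120:520,::-1])
E
python3 go.py .423 .137 .042
```

```text
570 [319.85438596 196.16140351] [307 183  27  27] [[0.42281608 0.13786802 0.094     ]]
t 16.0 turn [-0.004  0.005 -0.011] shift cm [  0.03   0.26 -17.48] pos [0.4227 0.1344 0.2168] w 0.997 F [ 0.  -0.7  0.1]
```

View pics/w9.png

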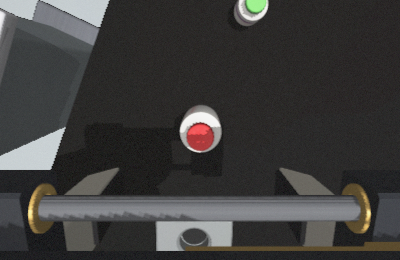

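The red cap is at full-frame (320,196), centred, with the green cap at the top (375,65).

{"name": "play_rows", "arguments": {"moves": [[[0,0,-0.01],[0,0.35,-3.5],1],[[0,0.005,-0.01],[0,0.35,-7.5],1],[[0,0.005,-0.01],[0,0.35,-11.5],1],[[0,0.005,-0.01],[0,0.35,-15],1],[[0,0.005,-0.01],[0,0.35,-17.5],1]], "newtons": 20}}

```text
clock: 16.42
position: [0.422, 0.1362, 0.0393]
ee_rot: [-1.712, -2.629, -0.002]
force: [0.2, -0.9, -0.2]
width: 0.998
```

{"name": "play_rows", "arguments": {"moves": [[[0,0,0],[0,0.1,0],0.2],[[0,0,0],[0,0.1,0],0.2],[[0,0,0],[0,0.1,0],0.2],[[0,0,0],[0,0.1,0],0.2],[[0,0,0],[0,0.1,0],0.2]]}}

```text
clock: 16.83
position: [0.4233, 0.1374, 0.0409]
ee_rot: [-1.714, -2.631, -0.005]
force: [0.3, -0.6, -0.6]
width: 0.689
```

{"name": "play_rows", "arguments": {"moves": [[[0,0,0],[0,0,0],0.2],[[0,0,0],[0,0,0],0.2],[[0,0,0],[0,0,0],0.2],[[0,0,0],[0,0,0],0.2],[[0,0,0],[0,0,0],0.2]]}}

```text
clock: 17.25
position: [0.4241, 0.1376, 0.0417]
ee_rot: [-1.715, -2.632, -0.007]
force: [-0.5, -1.9, 9.6]
width: 0.503
```

```bash
python3 go.py .5134 -.0812 .042
```

```text
t 17.25 turn [-0.004  0.002  0.002] shift cm [  8.93 -21.88   0.03] pos [0.4241 0.1376 0.0417] w 0.503 F [-0.5 -1.9  9.6]
```

{"name": "play_rows", "arguments": {"moves": [[[0,0,0],[0,0,1],0.2],[[0,0,0],[0,0,4],0.2],[[0,0,0],[0,0,7.5],0.2],[[0,0,0],[0.5,-1,11],0.2],[[0,0,0],[1,-3,14],0.2]]}}

```text
clock: 17.67
position: [0.4337, 0.11, 0.1847]
ee_rot: [-1.709, -2.636, -0.01]
force: [1.0, 0.1, -1.0]
width: 0.5
```

{"name": "play_rows", "arguments": {"moves": [[[0,0,0],[1.5,-3.5,0.5],0.2],[[0,0,0],[3,-7,0.5],0.2],[[0,0,0],[4.5,-10.5,0.5],0.2],[[0,0,0],[6,-14,0.5],0.2],[[0,0,0],[7,-16,0.5],0.2]]}}

```text
clock: 18.08
position: [0.5042, -0.0547, 0.1902]
ee_rot: [1.714, 2.633, 0.009]
force: [-1.0, -0.2, -1.1]
width: 0.501
```

{"name": "play_rows", "arguments": {"moves": [[[0,0,0],[0.5,-1.5,0],0.2],[[0,0,0],[1,-2.8,0],0.2],[[0,0,0],[1,-2.8,0],0.2]]}}

```text
clock: 18.33
position: [0.5147, -0.0858, 0.1903]
ee_rot: [1.719, 2.629, 0.008]
force: [0.0, -0.3, -1.2]
width: 0.502
```

```bash
python3 go.py .5137 -.0819 .077
```

```text
t 18.33 turn [-0.004  0.003  0.004] shift cm [ -0.1    0.39 -11.33] pos [ 0.5147 -0.0858  0.1903] w 0.502 F [ 0.  -0.3 -1.2]
```

{"name": "play_rows", "arguments": {"moves": [[[0,0,0],[-0.1,0.4,-2.5],0.2],[[0,0,0],[-0.1,0.4,-5.5],0.2],[[0,0,0],[-0.1,0.4,-8.5],0.2],[[0,0,0],[-0.1,0.4,-10.5],0.2],[[0,0,0],[-0.1,0.4,-11.1],0.2]]}}

```text
clock: 18.75
position: [0.5112, -0.0802, 0.0768]
ee_rot: [-1.714, -2.628, -0.005]
force: [-1.1, 0.5, -0.4]
width: 0.501
```

```bash
python3 go.py .5137 -.0819 .0535; python3 - <<'E'
import cv2
from cell import arm
r=arm.get_image("wrist");cv2.imwrite("pics/w10.png",cv2.resize(r["image"][100:260,200:440,::-1],None,fx=2.5,fy=2.5))
E
```

```text
t 18.75 turn [-0.005 -0.002  0.002] shift cm [ 0.25 -0.17 -2.33] pos [ 0.5112 -0.0802  0.0768] w 0.501 F [-1.1  0.5 -0.4]
```

View pics/w10.png

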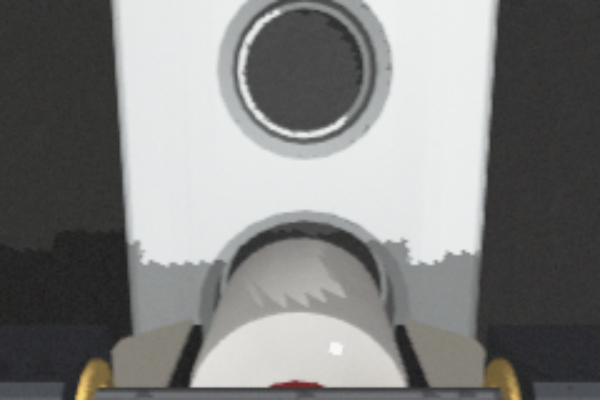

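The red-capped bottle's far edge at (303,238) is about 8 mm inside the lead-in rim at (303,211), and it is laterally centred. So it is lined up with well 3.

{"name": "play_rows", "arguments": {"moves": [[[0,0,0],[0.05,-0.1,0],0.2],[[0,0,0],[0.05,-0.1,-0.5],0.2],[[0,0,0],[0.05,-0.1,-1],0.2],[[0,0,0],[0.05,-0.1,-1.5],0.2],[[0,0,0],[0.05,-0.1,-2.1],0.2]]}}

```text
clock: 19.22
position: [0.5128, -0.0815, 0.0566]
ee_rot: [-1.716, -2.629, -0.007]
force: [0.0, -0.6, -0.8]
width: 0.5
```

```bash
python3 go.py .5137 -.0819 .0527
```

```text
t 19.22 turn [-0.005  0.     0.003] shift cm [ 0.09 -0.04 -0.39] pos [ 0.5128 -0.0815  0.0566] w 0.5 F [ 0.  -0.6 -0.8]
```

{"name": "play_rows", "arguments": {"moves": [[[0,0,0],[0,0,-0.2],0.2],[[0,0,0],[0,0,-0.4],0.2],[[0,0,0],[0,0,-0.5],0.2]]}}

```text
clock: 19.47
position: [0.5129, -0.0816, 0.0525]
ee_rot: [-1.716, -2.63, -0.006]
force: [-7.5, -1.0, 27.7]
width: 0.503
```

{"name": "play_rows", "arguments": {"moves": [[[0,0,0],[0,0,0.1],0.5],[[0,0,0],[0,0,0.1],1],[[0,0,0],[0,0,0.1],1],[[0,0,0],[0,0,0.1],1],[[0,0,0],[0,0,0.1],1]]}}

```text
clock: 19.88
position: [0.5129, -0.0816, 0.0534]
ee_rot: [-1.716, -2.63, -0.006]
force: [-0.8, 0.1, -0.6]
width: 0.741
```

{"name": "play_rows", "arguments": {"moves": [[[0,0,0],[0,0,1],1],[[0,0,0],[0,0,4],1],[[0,0,0],[0,0,8],1],[[0,0,0],[0,0,12],1],[[0,0,0],[0,0,14],1]]}}

```text
clock: 20.3
position: [0.5145, -0.0808, 0.1985]
ee_rot: [1.714, 2.63, 0.01]
force: [0.3, -0.6, -0.8]
width: 0.998
```

{"name": "play_rows", "arguments": {"moves": [[[0,0,0],[-1,4,0],1],[[0,0,0],[-2,8,0],1],[[0,0,0],[-3,12,0],1],[[0,0,0],[-4,16,0],1],[[0,0,0],[-5,20,0],1]]}}

```text
clock: 20.72
position: [0.4636, 0.1208, 0.1994]
ee_rot: [1.714, 2.629, 0.01]
force: [-0.0, 0.6, 0.4]
width: 1.002
```

{"name": "play_rows", "arguments": {"moves": [[[0,0,0],[-1,4,0],1],[[0,0,0],[-2,8,-2],1],[[0,0,0],[-3,12,-4],1],[[0,0,0],[-4.2,16,-5],1],[[0,0,0],[-4.2,16,-5],1]]}}

```text
clock: 21.13
position: [0.418, 0.2869, 0.149]
ee_rot: [-1.707, -2.637, -0.013]
force: [-0.3, 0.6, 0.6]
width: 1.003
```

```bash
python3 - <<'E'
from cell import arm
from h import *
r=arm.get_image("wrist");hsv=cv2.cvtColor(r["image"],cv2.COLOR_RGB2HSV);H,S,V=[hsv[:,:,i].astype(int) for i in range(3)]
for a,c,s,l in blobs(((abs(H-62)<16)&(S>90)&(V>50)).astype(np.uint8),(200,100,440,250),20)[:2]: print(a,c,s,onplane(r,c,.057))
E
python3 go.py .421 .282 .027
```

```text
398 [319.31658291 205.66080402] [309 195  22  23] [[0.41893378 0.28679825 0.057     ]]
t 21.18 turn [-0.007  0.004 -0.006] shift cm [  0.27  -0.45 -12.21] pos [0.4183 0.2865 0.1491] w 1.002 F [-0.8  0.9  0.7]
```

{"name": "play_rows", "arguments": {"moves": [[[0,0,0],[0.1,0,-3],1],[[0,0,0],[0.1,0,-6],1],[[0,0,0],[0.1,0,-9],1],[[0,0,0],[0.1,0,-11],1],[[0,0,0],[0.1,0,-12.2],1]], "newtons": 10}}

```text
clock: 21.6
position: [0.4189, 0.2851, 0.0255]
ee_rot: [-1.706, -2.637, -0.008]
force: [0.0, -0.6, -0.2]
width: 0.998
```

{"name": "play_rows", "arguments": {"moves": [[[0,0,0],[0,0,0],0.1],[[0,0,0],[0,0,0],0.1],[[0,0,0],[0,0,0],0.1],[[0,0,0],[0,0,0],0.1],[[0,0,0],[0,0,0],0.1]]}}

```text
clock: 22.02
position: [0.4197, 0.2855, 0.0267]
ee_rot: [1.707, 2.637, 0.012]
force: [-0.2, 0.5, 0.4]
width: 0.688
```

{"name": "play_rows", "arguments": {"moves": [[[0,0,0],[0,0,0],0.1],[[0,0,0],[0,0,0],0.1],[[0,0,0],[0,0,0],0.1],[[0,0,0],[0,0,0],0.1],[[0,0,0],[0,0,0],0.1]]}}

```text
clock: 22.43
position: [0.4196, 0.2855, 0.0267]
ee_rot: [1.707, 2.637, 0.012]
force: [0.6, -0.4, 2.0]
width: 0.345
```

{"name": "play_rows", "arguments": {"moves": [[[0,0,0],[0,0,0],0.1],[[0,0,0],[0,0,0],0.1],[[0,0,0],[0,0,0],0.1],[[0,0,0],[0,0,0],0.1],[[0,0,0],[0,0,0],0.1]]}}

```text
clock: 22.85
position: [0.4197, 0.2856, 0.0268]
ee_rot: [1.707, 2.637, 0.012]
force: [0.2, -0.6, 1.8]
width: 0.347
```

```bash
python3 go.py .4846 -.0163 .027
```

```text
t 22.85 turn [-0.006  0.005 -0.005] shift cm [ 6.490e+00 -3.019e+01  2.000e-02] pos [0.4197 0.2856 0.0268] w 0.347 F [ 0.2 -0.6  1.8]
```

{"name": "play_rows", "arguments": {"moves": [[[0,0,0],[0,0,1],0.1],[[0,0,0],[0,0,4],0.1],[[0,0,0],[0,0,8],0.1],[[0,0,0],[0.5,-2,11],0.1],[[0,0,0],[1,-5,12],0.1]]}}

```text
clock: 23.27
position: [0.4306, 0.2399, 0.1519]
ee_rot: [1.699, 2.64, 0.024]
force: [0.9, -0.1, -0.7]
width: 0.343
```

{"name": "play_rows", "arguments": {"moves": [[[0,0,0],[1,-3.5,0],0.1],[[0,0,0],[2,-7,0],0.1],[[0,0,0],[2.5,-10.5,0],0.1],[[0,0,0],[3,-14,0],0.1],[[0,0,0],[4,-18,0],0.1]]}}

```text
clock: 23.68
position: [0.4698, 0.0593, 0.1527]
ee_rot: [1.696, 2.642, 0.024]
force: [0.6, 0.9, -0.6]
width: 0.349
```

{"name": "play_rows", "arguments": {"moves": [[[0,0,0],[0.5,-2.5,0],0.1],[[0,0,0],[1,-5,0],0.1],[[0,0,0],[1.5,-7.2,0],0.1],[[0,0,0],[1.5,-7.2,0],0.1]]}}

```text
clock: 24.02
position: [0.4853, -0.018, 0.1529]
ee_rot: [1.704, 2.636, 0.021]
force: [-1.5, -0.3, -0.3]
width: 0.346
```

```bash
python3 go.py .485 -.0172 .063
```

```text
t 24.02 turn [-0.01   0.01  -0.006] shift cm [-0.03  0.08 -8.99] pos [ 0.4853 -0.018   0.1529] w 0.346 F [-1.5 -0.3 -0.3]
```

{"name": "play_rows", "arguments": {"moves": [[[-0.005,0.005,0],[0,0.1,-2],0.1],[[-0.005,0.005,0],[0,0.1,-5],0.1],[[-0.005,0.005,0],[0,0.1,-7.5],0.1],[[-0.005,0.005,0],[0,0.1,-8.7],0.1],[[-0.005,0.005,0],[0,0.1,-8.9],0.1]]}}

```text
clock: 24.43
position: [0.4836, -0.0166, 0.0622]
ee_rot: [-1.704, -2.637, -0.008]
force: [0.2, 0.2, -0.1]
width: 0.351
```

```bash
python3 go.py .485 -.0172 .038; python3 - <<'E'
import cv2
from cell import arm
r=arm.get_image("wrist");cv2.imwrite("pics/w11.png",cv2.resize(r["image"][120:280,200:440,::-1],None,fx=2.5,fy=2.5))
E
```

```text
t 24.43 turn [-0.005  0.001 -0.006] shift cm [ 0.14 -0.06 -2.42] pos [ 0.4836 -0.0166  0.0622] w 0.351 F [ 0.2  0.2 -0.1]
```

View pics/w11.png

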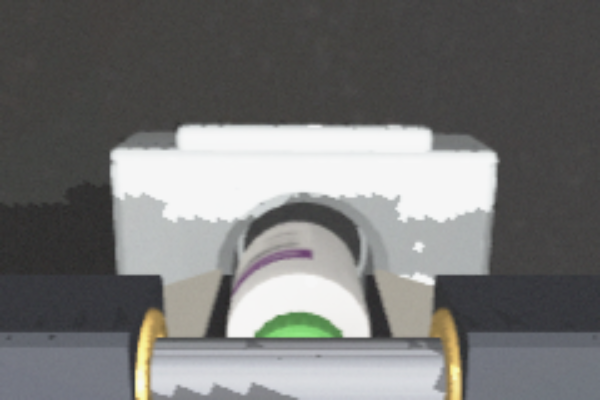

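The small bottle's far edge at (303,221) is about 8 mm inside the lead-in rim at (303,192), and it is laterally centred on well 4.

{"name": "play_rows", "arguments": {"moves": [[[0,0,0],[0.05,0,-0.5],0.1],[[0,0,0],[0.05,0,-1],0.1],[[0,0,0],[0.05,0,-1.5],0.1],[[0,0,0],[0.05,0,-2],0.1],[[0,0,0],[0.05,0,-2.2],0.1]]}}

```text
clock: 24.9
position: [0.4848, -0.0166, 0.0408]
ee_rot: [-1.704, -2.638, -0.009]
force: [-0.2, 0.5, 0.2]
width: 0.343
```

{"name": "play_rows", "arguments": {"moves": [[[0,0,0],[0,0,-0.1],0.1],[[0,0,0],[0,0,-0.2],0.1],[[0,0,0],[0,0,-0.3],0.1]]}}

```text
clock: 25.15
position: [0.4848, -0.0166, 0.0378]
ee_rot: [-1.704, -2.638, -0.009]
force: [0.3, -0.4, -0.1]
width: 0.35
```

{"name": "play_rows", "arguments": {"moves": [[[0,0,0],[0,0,-0.1],0.1],[[0,0,0],[0,0,-0.1],0.1]]}}

```text
clock: 25.32
position: [0.4849, -0.0166, 0.0373]
ee_rot: [-1.705, -2.639, -0.008]
force: [-1.7, -0.0, 7.5]
width: 0.351
```

Contact came at the expected floor height, so I release, retreat and look.

{"name": "play_rows", "arguments": {"moves": [[[0,0,0],[0,0,0],0.6],[[0,0,0],[0,0,0],0.8],[[0,0,0],[0,0,0],0.8],[[0,0,0],[0,0,0],0.8],[[0,0,0],[0,0,0],0.8]]}}

```text
clock: 25.73
position: [0.4849, -0.0166, 0.0373]
ee_rot: [-1.705, -2.639, -0.009]
force: [0.8, 0.5, 0.2]
width: 0.665
```

{"name": "play_rows", "arguments": {"moves": [[[0,0,0],[0,0,1],0.8],[[0,0,0],[0,0,4],0.8],[[0,0,0],[0,0,8],0.8],[[0,0,0],[0,0,12],0.8],[[0,0,0],[0,0,16],0.8]]}}

```text
clock: 26.15
position: [0.4842, -0.016, 0.1996]
ee_rot: [-1.703, -2.639, -0.009]
force: [1.8, -0.3, -0.6]
width: 0.799
```

{"name": "play_rows", "arguments": {"moves": [[[0,0,0],[2,-4,1],0.8],[[0,0,0],[4,-8,2],0.8],[[0,0,0],[5.5,-12,4],0.8],[[0,0,0],[7,-15,6],0.8],[[0,0,0],[8,-18,8],0.8]]}}

```text
clock: 26.57
position: [0.5623, -0.1926, 0.2776]
ee_rot: [-1.702, -2.638, -0.009]
force: [0.8, 0.1, 0.5]
width: 0.798
```

{"name": "play_rows", "arguments": {"moves": [[[0,0,0],[1.5,-4,0],0.8],[[0,0,0],[3,-8,0],0.8],[[0,0,0],[4,-11,0],0.8],[[0,0,0],[4,-11,0],0.8]]}}

```text
clock: 26.9
position: [0.6016, -0.3118, 0.2766]
ee_rot: [-1.714, -2.631, -0.005]
force: [-1.4, -1.0, -0.5]
width: 0.802
```

```bash
python3 - <<'E'
import cv2,numpy as np
from cell import arm
from h import *
w=arm.get_image("wrist");s=arm.get_image("scene")
a=cv2.resize(w["image"][0:260,160:480,::-1],(480,390));b=cv2.resize(s["image"][130:280,300:420,::-1],(312,390),interpolation=cv2.INTER_CUBIC)
cv2.imwrite("pics/f12.png",np.hstack([a,b]))
# cap checks: ray on cap mid-height if bottle stands on floor z=.011
hs=cv2.cvtColor(w["image"],cv2.COLOR_RGB2HSV);H,S,V=[hs[:,:,i].astype(int) for i in range(3)]
for nm,m,z in(("blue",(abs(H-107)<14)&(S>110)&(V>50),.139),("red",((H<8)|(H>172))&(S>130)&(V>80),.104),("green",(abs(H-62)<16)&(S>90)&(V>50),.067)):
    for A,c,q,_ in blobs(m.astype(np.uint8),(240,0,400,250),40)[:1]: print(nm,A,c.round(1),onplane(w,c,z).round(4))
E
python3 go.py .58 -.3 .3
```

```text
blue 932 [329.6 105.2] [[ 0.5747 -0.2245  0.139 ]]
t 27.0 turn [-0.007  0.001 -0.005] shift cm [-2.19  0.4   2.27] pos [ 0.6019 -0.304   0.2773] w 0.802 F [ 0.1  0.7 -0.2]
```

View pics/f12.png

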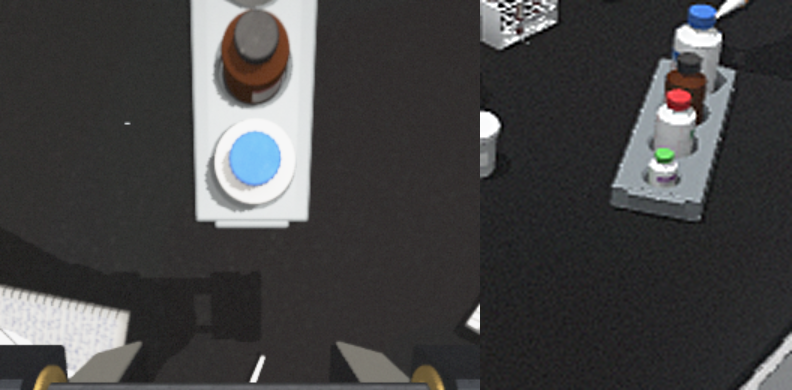

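Bottles 1 and 2 are seen from above inside their wells, and the scene view shows all four in order, upright and sunk into the tray. A last check that the cup and tape didn't move, then I hand in.

```bash
python3 - <<'E'
import cv2,numpy as np,pickle
from cell import arm
s=arm.get_image("scene")["image"].astype(int);a=pickle.load(open("d0.pkl","rb"))["scene"]["image"].astype(int)
for n,(x0,y0,x1,y1) in {"cup":(285,170,300,200),"tape":(244,270,290,310)}.items(): print(n,abs(s-a)[y0:y1,x0:x1].mean().round(2))
print(arm.sign_off())
E
```

```text
cup 2.29
tape 2.92
the job is handed in; nothing more can be done
None
```

I stood all four bottles in their own wells, biggest bottle in the widest well through to smallest in the narrowest, and handed the job in at about 27 s of the 112 s allowed.

- **Seated on the floor:** every bottle made contact at the height expected for its well's floor. The contact force was 23 to 29 N for bottles 1–3 and about 7 N for the smallest.
- **Upright and in order:** the final scene picture shows the row in the right order, all four standing. The last wrist view confirmed bottles 1 and 2 from above. Bottles 3 and 4 were out of its frame, so those two rest on the contact height and the scene view.
- **Specimen cup and tape:** comparing scene pictures from before and after shows only noise-level change at both, so neither appears to have moved.
- **Disagreements along the way:** the two fixed cameras differed by up to 9 mm, so I measured the wells with the wrist camera instead, which fitted the given spacing to 0.2 mm. Bottle 2 was about 3.5 mm off centre above its well, and I corrected that before lowering it.

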